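Reset the hood interlock with its key pair, then restart

ROBOT

A 6-joint arm with a two-finger parallel gripper is mounted at the origin on a cart in front of the work surface, level with it; the furniture and walls round the work are solid. World frame = base frame: x ahead of the robot, y to its left, z up, the work surface at z = 0. Lengths are in m, angles in degrees, forces in N, time in s.
With the tool pointing down it reaches from about 0.35 to 0.875 m from the base axis. Payload 4.2 kg.
Tool frame: the origin (TCP) lies on the front face of the gripper's body, between the roots of the fingers; the fingertips stand 70 mm ahead of it and the grasp point (between the pads) lies 51 mm ahead of it; z points along the fingers, y is the line along which they close (so a half turn about z gives the same grasp; the last joint's range is limited). The gripper opens to 87 mm and grips with 3 to 60 N. Pads are 19 mm wide; open, the fingers measure 117 mm over their backs; the gripper's body (75 mm by 190 mm) begins 51 mm behind the grasp point.
Start: joints at [-51.073, 22.042, 0.453, 0, -68.411, -14.817], TCP at [0.255, -0.57, 0.292] pointing down, gripper open.
Joint ranges: [-179.83, 179.83], [-69.29, 118.12], [-61.27, 80.66], [-181.25, 117.63], [-171.15, -9.14], [-177.46, 177.46]. Speed limits (degrees/s): [159.86, 159.86, 180, 180, 180, 180].

INTERFACE

Orientations are given as a 3x3 rotation matrix whose columns are the frame's x, y, z axes.
In Python, from station import r gives the robot as it stands.
- The arm moves only by the shell command python3 -m pendant 'ROWS' [OPENING]. ROWS is JSON, a list of rows, each a list of 2 entries, a list of its own where there are three numbers: the shift along the tool's x, y, z in mm, then the turn, a rotation vector about the tool's x, y, z in rad. A call has 1 to 10 rows; each row is the pose to reach, as a shift and turn from the pose commanded when the call began, along the tool's axes at that moment; what a row does not reach only later rows make up. A row lasts 1/10 s, in which the tool goes at most 50 mm and 8.59 degrees, less where a joint would pass 70% of its speed; a pose out of reach is approached as far as the arm can. A call with a gripper value outside its range is refused whole. OPENING is the opening, from 0 (shut) to 1 (fully open), set as the call begins (- or left out, the last holds). The fingers move at their own pace and stop on an object; the grip force is fixed at half the most. Time passes only in rows, so rows that repeat a pose let the fingers close. It gives the time, the measured TCP pose, the force, the opening and the grip force at its end, in the units of the state.
- r.sense(): the state, without advancing time (a new reading comes with each control period).
- r.capture(name): name is "side" or "top" or "wrist"; returns a dict with "frame" (480x640x3 uint8, red, green, blue), "vertical_fov" (degrees; the focal length in pixels is half the picture's height over the tangent of half this angle, whatever the lens; pixels are square), "cx", "cy" (the principal point, pixels), "rvec" (rotation vector, rad) and "tvec" (3), from world to camera coordinates, as OpenCV has them. Camera axes: x right, y down, z forward; pixel columns grow to the right and rows downward; lengths in m; the calibration is good to about 2 mm. A picture is of the moment at which its call begins. There is no depth.
- r.finish_job(): hands the job in; it is judged then, once.
The state is a dict: "time_s": time; "joints": joint angles; "joint_velocities": joint speeds; "effort": joint torques, N m; "tcp_pos": TCP position; "ee_rot": TCP orientation; "wrist_force": force on the tool from outside, world axes, zero at the start; "moment": the same for the moment, N m; "gripper_width": opening from 0.0 (shut) to 1.0 (fully open); "gripper_force": force on a finger pad.
Only numpy, scipy, OpenCV 4.12 (cv2) and the standard library are available. Lean on these libraries where they do the work, as an engineer would, in place of code of your own. Each camera call takes 0.05 s, during which the arm holds its last target. There are 200 camera calls.

TASK

The fume hood's interlock has tripped. On the longer grey control box press the two round keys down together, one fingertip on each, hold both well down for about two seconds and let them come up again; then press the square key on the smaller box well down and let it go. Do not press the narrow bar key between the round ones, and do not lift or shove the boxes or anything that stands about.

Things in the scene. Friction and masses are not known exactly. Their poses are not given: they have to be found in the camera images.
- reset_box: low grey control box, 110 (x) x 170 (y) x 42 mm high, loose on rubber feet, 1.1 to 2 kg; origin at the centre of its underside, z up, y along its long side. On its metal deck, in a row along y: two round black keys at y = +32 and y = -32 mm (x = 0) and a narrow bar key at its centre. A cable gland sticks out 22 mm at +x
- start_box: smaller grey control box, 110 (x) x 90 (y) x 42 mm high, loose on rubber feet, 1.1 to 2 kg; origin at the centre of its underside, z up. Carries one square black key at x = -12 mm, y = 0 and, at x = +33 mm, a fixed small white lamp dome (10 mm high). A cable gland sticks out 22 mm at +x. Which box stands left and which right varies
- key_left_top (a point): centre of the top face of the round key at y = +32 mm of reset_box: 28 mm across, 16 mm above the deck, so 58 mm above the worktop when up; sinks straight down 8 mm
- key_right_top (a point): the same for the round key at y = -32 mm; the two centres are 64 mm apart
- key_square_top (a point): centre of the top face of the square key of start_box: 28 x 28 mm, 16 mm above the deck, 58 mm above the worktop when up; sinks straight down 8 mm
- key_bar_top (a point): centre of the top of the narrow bar key midway between the round keys: 10 mm wide (along reset_box y), 36 mm long (along x), 8 mm above the deck (level with the round keys' tops when these are fully down), sinks 4 mm; not to be pressed
- key_left (a joint): joint value 0 = up, 0.008 = fully down (m), sprung, returns by itself; about 1.5 N starts it, 5.5 N holds it fully down
- key_right (a joint): joint value 0 = up, 0.008 = fully down (m), sprung, returns by itself; about 1.5 N starts it, 5.5 N holds it fully down
- key_square (a joint): joint value 0 = up, 0.008 = fully down (m), sprung, returns by itself; about 1.5 N starts it, 5.5 N holds it fully down
- key_bar (a joint): joint value 0 = up, 0.004 = fully down (m), sprung, returns by itself; about 1.5 N starts it, 3.5 N holds it fully down
- red_vial: small vial with a screw cap, 27 mm across, 53 mm tall; loose bystander; origin under its centre
- rubber_stopper: tapered rubber stopper, 34 mm across, 28 mm tall; loose bystander; origin under its centre
- stir_bar_1: stirring bar lying flat, 10 x 25 x 10 mm; loose bystander; origin under its centre
- joint_clip_0: C-shaped plastic joint clip, 29 x 26 x 14 mm; loose bystander; origin under its centre
- vial_3: small clear vial with a screw cap, 22 mm across, 48 mm tall; loose bystander; origin under its centre
- tape_yellow: roll of tape lying flat, 88 mm across, 24 mm tall; loose bystander; origin under its centre
- erlenmeyer: conical flask, 65 mm across, 107 mm tall; loose bystander; origin under its centre

How it is judged:
By the outcome, as a careful person would: the job done as asked, in the order asked, and still so for the second after the job is handed in, with the robot touching nothing.
It also fails if it takes over 53 s, if anything falls off the work surface, if the arm or the gripper's body presses on something with over 40 N, if the wrist force passes 120 N, or if a joint passes its speed limit or range.

## Working session

There is one attempt and no reset: what is moved stays moved. The work goes in short steps, Python scripts to look and compute and a shell command to move; the robot and the scene stay as the last step left them, time stands still between calls to the robot, and variables do not carry over. Pictures are saved under pics/ and viewed, at most 13 in all, crops included, and the job is handed in when it is done.

```bash
mkdir -p pics; cat > h.py <<'E'
import cv2,numpy as np
from station import r
def cap(n,f):
    c=r.capture(n); cv2.imwrite(f'pics/{f}.png',c['frame'][:,:,::-1]); 
    np.savez(f'pics/{f}.npz',**{k:np.array(v) for k,v in c.items() if k!='frame'}); return c
def ray(f,uv,z):
    c=np.load(f'pics/{f}.npz'); F=240/np.tan(np.radians(c['vertical_fov'])/2)
    R=cv2.Rodrigues(c['rvec'])[0]; t=c['tvec'].ravel()
    o=-R.T@t; d=R.T@np.array([(uv[0]-c['cx'])/F,(uv[1]-c['cy'])/F,1]); return o+d*(z-o[2])/d[2]
E
python3 - <<'E'
from h import *
a=cap('top','t0');b=cap('side','s0')
for n in('t0','s0'): print(dict(np.load(f'pics/{n}.npz')))
s=r.sense();print(s['tcp_pos'],s['ee_rot'],s['time_s'],s['wrist_force'])
E
```

```text
{'vertical_fov': array(48.12026614), 'cx': array(325.88351836), 'cy': array(232.94338793), 'rvec': array([ 2.13987366, -2.13360723,  0.14450545]), 'tvec': array([0.02578599, 0.55365269, 1.29402252])}
{'vertical_fov': array(49.38857921), 'cx': array(319.57265599), 'cy': array(235.26167809), 'rvec': array([ 1.91937917, -0.74079983,  0.49108464]), 'tvec': array([-0.42039871,  0.23499279,  0.75240693])}
[ 0.25515696 -0.57010178  0.29128265] [[-9.12837231e-01 -4.08322716e-01 -8.66235739e-04]
 [-4.08323626e-01  9.12835597e-01  1.72909276e-03]
 [ 8.47029681e-05  1.93208476e-03 -9.99998130e-01]] 0.1 [1.28148194 0.32755561 0.15410865]
```

View pics/t0.png

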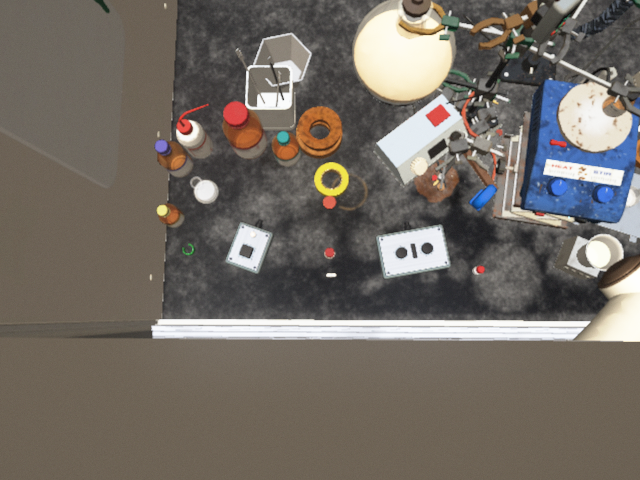

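View pics/s0.png

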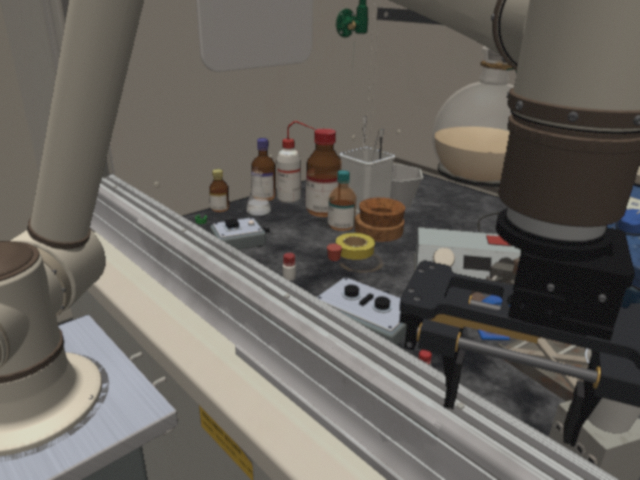

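```bash
python3 - <<'E'
from h import *
im=cv2.imread('pics/t0.png')
A=cv2.resize(im[215:285,370:460],None,fx=7,fy=7,interpolation=2)[:,:630]
B=cv2.resize(im[215:280,215:285],None,fx=7,fy=7,interpolation=2)
A=cv2.resize(im[220:285,370:455],None,fx=8,fy=8,interpolation=2)
B=cv2.resize(im[215:280,217:282],None,fx=8,fy=8,interpolation=2)
cv2.imwrite('pics/ca.png',A);cv2.imwrite('pics/cb.png',B)
# dark key centroids by threshold
g=cv2.cvtColor(im,6)
for x0,y0,x1,y1 in((392,240,436,262),(236,242,256,259)):
    n,l,s,c=cv2.connectedComponentsWithStats((g[y0:y1,x0:x1]<90).astype('uint8'))
    for i in range(1,n):
        uv=c[i]+[x0,y0]; print(s[i],uv,ray('t0',uv,.055))
E
```

```text
[30  3 11 11 88] [426.84090909 247.84090909] [ 0.5152171  -0.21961297  0.055     ]
[20  4  5 14 39] [413.69230769 250.33333333] [ 0.50901453 -0.18743847  0.055     ]
[ 4  8 11 10 85] [401.09411765 252.43529412] [ 0.50377821 -0.15664307  0.055     ]
[ 7  3 10 13 56] [247.48214286 249.69642857] [0.50964783 0.2194399  0.055     ]
[6 8 1 1 1] [242. 250.] [0.50886713 0.23290335 0.055     ]
[ 4 10  1  1  1] [240. 252.] [0.50391886 0.23768528 0.055     ]
[ 4 12  2  1  2] [240.5 254. ] [0.49899039 0.23631892 0.055     ]
[ 7 13  2  1  2] [243.5 255. ] [0.49654473 0.22888148 0.055     ]
```

View pics/ca.png

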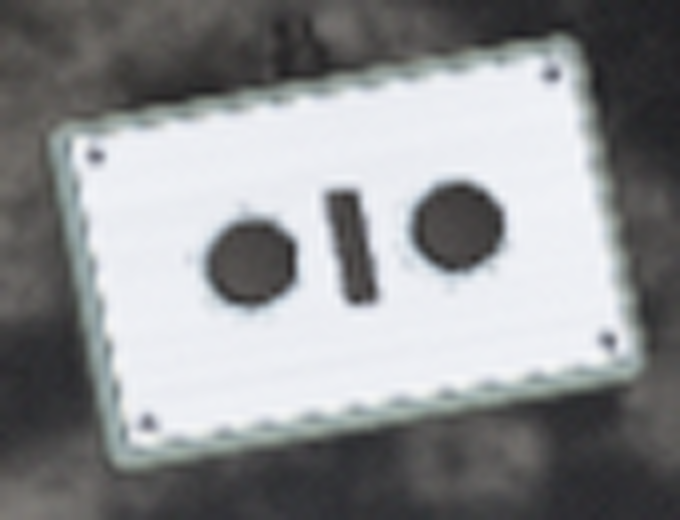

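View pics/cb.png

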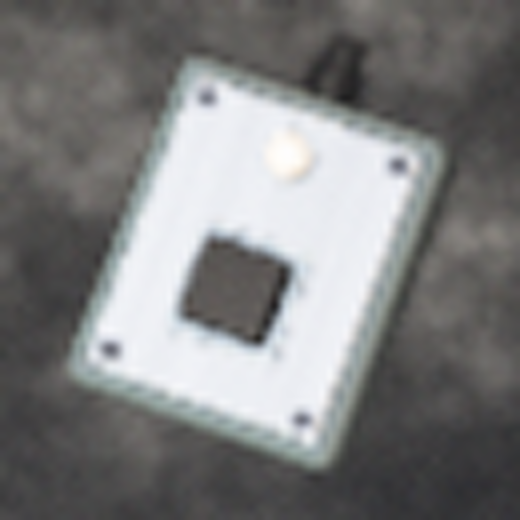

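```bash
cat >> h.py <<'E'
def go(p,yaw):
    "tool-frame shift mm and turn rad to TCP p, vertical, tool y axis at yaw deg from world y"
    from scipy.spatial.transform import Rotation as Ro
    s=r.sense(); R=np.array(s['ee_rot']); a=np.radians(yaw)
    y=np.array([-np.sin(a),np.cos(a),0]); z=np.array([0,0,-1.]); T=np.c_[np.cross(y,z),y,z]
    print('shift',np.round(R.T@(np.array(p)-s['tcp_pos'])*1000,1),'turn',np.round(Ro.from_matrix(R.T@T).as_rotvec(),4),s['time_s'],np.round(s['tcp_pos'],4),'F',np.round(s['wrist_force'],1),s['gripper_width'])
E
python3 - <<'E'
from h import *
L=ray('t0',(401.1,252.4),.057);Rr=ray('t0',(426.8,247.8),.057);S=ray('t0',(246.3,250.7),.057)
print(L,Rr,S,np.linalg.norm(L-Rr)); d=L-Rr; print(yw:=np.degrees(np.arctan2(-d[0],d[1])))
# square box yaw from lamp->key (long-ish axis) and screws
lp=ray('t0',(217+288/8,215+156/8),.05); e=lp-S; print('start yaw',np.degrees(np.arctan2(e[1],e[0])))
q=[ray('t0',(217+u/8,215+v/8),.042) for u,v in((207,97),(398,165),(110,349),(301,420))]
for a,b in((2,0),(3,1)): e=q[a]-q[b]; print(np.degrees(np.arctan2(-e[1],-e[0])))
go([*((L+Rr)/2)[:2],.18],yw)
E
```

```text
[ 0.50363609 -0.15640783  0.057     ] [ 0.51507118 -0.21916851  0.057     ] [0.5069293  0.22195367 0.057     ] 0.06379392356468845
10.326108308703962
start yaw -19.28008367280924
-19.471402959088618
-19.613525261727705
shift [-388.2  245.   111.7] turn [ 0.0019 -0.0003  0.2404] 0.1 [ 0.2552 -0.5701  0.2913] F [1.3 0.3 0.2] 1.000873382034952
```

```bash
python3 -m pendant '[[[-39,24,8],[0,0,0.024]],[[-78,49,16],[0,0,0.048]],[[-116,73,24],[0,0,0.072]],[[-155,98,32],[0,0,0.096]],[[-194,122,40],[0,0,0.12]],[[-233,147,48],[0,0,0.144]],[[-272,171,56],[0,0,0.168]],[[-311,196,64],[0,0,0.192]],[[-349,220,72],[0,0,0.216]],[[-388,245,80],[0.002,0,0.24]]]' 0.56
python3 -m pendant '[[[0,0,0],[0,0,0]],[[0,0,0],[0,0,0]],[[0,0,0],[0,0,0]]]'
python3 - <<'E'
from h import *
cap('wrist','w1');cap('side','s1'); go([.50935,-.1878,.18],10.33)
print(dict(np.load('pics/w1.npz')))
E
```

```text
time_s: 1.1
tcp_pos: [0.5099, -0.1866, 0.2118]
ee_rot: [[-0.984, -0.179, 0.0], [-0.179, 0.984, -0.002], [0.0, -0.002, -1.0]]
wrist_force: [1.5, -0.5, 0.4]
gripper_width: 0.562
gripper_force: 0.0
time_s: 1.4
tcp_pos: [0.5089, -0.1888, 0.2121]
ee_rot: [[-0.984, -0.179, -0.0], [-0.179, 0.984, -0.002], [0.0, -0.002, -1.0]]
wrist_force: [-0.7, -0.9, -0.2]
gripper_width: 0.562
gripper_force: 0.0
shift [-0.9  1.5 32.4] turn [-0.002   0.0003 -0.0012] 1.5 [ 0.5087 -0.1893  0.2124] F [-0.1 -0.7  0.3] 0.55995758361104
{'vertical_fov': array(61.35339122), 'cx': array(315.91515519), 'cy': array(239.24367042), 'rvec': array([-1.88268249, -2.25464427, -0.32494902]), 'tvec': array([ 0.27775434, -0.45843061,  0.18063686])}
```

View pics/w1.png

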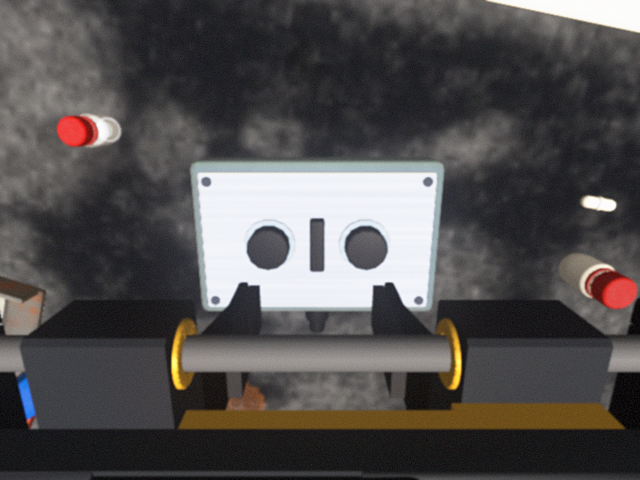

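```bash
python3 - <<'E'
from h import *
a,b,m=[ray('w1',uv,z) for uv,z in(((268,247),.058),((364,247),.058),((317,245),.05))]
print(a,b,(a+b)/2,m,np.linalg.norm(a-b))
c=np.load('pics/w1.npz');F=240/np.tan(np.radians(c['vertical_fov'])/2);K=np.array([[F,0,c['cx']],[0,F,c['cy']],[0,0,1]])
s=r.sense();R=np.array(s['ee_rot']);P=[s['tcp_pos']+R@np.array([x,y,.07]) for y in(-.0395,-.0245,.0245,.0395) for x in(-.0095,.0095)]
print(cv2.projectPoints(np.array(P),c['rvec'],c['tvec'],K,None)[0].reshape(-1,2).round())
im=cv2.imread('pics/w1.png');cv2.imwrite('pics/cw.png',cv2.resize(im[230:410,180:460],None,fx=2.8,fy=2.8)) 
E
```

```text
[ 0.51377576 -0.22027004  0.058     ] [ 0.50281857 -0.15996987  0.058     ] [ 0.50829716 -0.19011996  0.058     ] [ 0.5093222  -0.18927441  0.05      ] 0.06128760733682014
[[228. 326.]
 [225. 287.]
 [262. 326.]
 [260. 287.]
 [372. 326.]
 [374. 287.]
 [405. 326.]
 [408. 287.]]
```

View pics/cw.png

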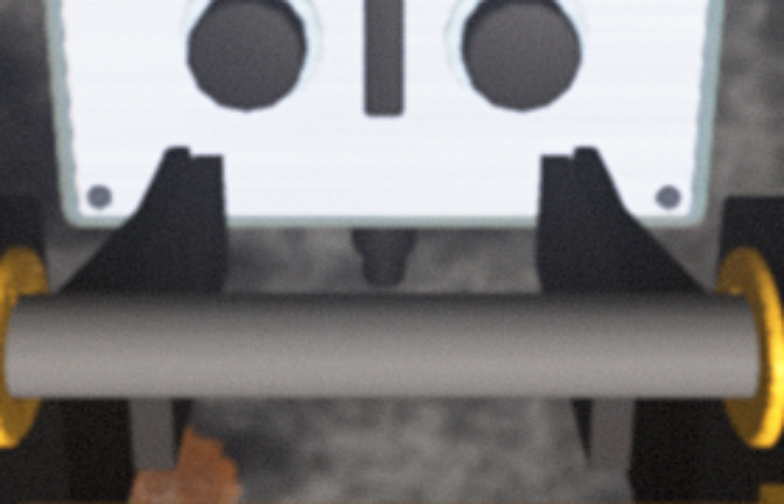

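```bash
python3 -m pendant '[[[0,0,20],[0,0,0]],[[0,0,40],[0,0,0]],[[0,0,58],[0,0,0]],[[0,0,68],[0,0,0]],[[0,0,74],[0,0,0]],[[0,0,74],[0,0,0]],[[0,0,74],[0,0,0]]]' 0.63
python3 - <<'E'
from h import *
cap('wrist','w2'); cap('side','s2'); go([.509,-.189,.12],10.33)
a=cv2.imread('pics/w2.png')[150:450,160:480]; b=cv2.imread('pics/s2.png')[230:400,280:460]
cv2.imwrite('pics/c2.png',np.hstack([cv2.resize(a,(400,375)),cv2.resize(b,(397,375))]))
E
```

```text
time_s: 2.2
tcp_pos: [0.5098, -0.1888, 0.1389]
ee_rot: [[-0.984, -0.18, 0.002], [-0.18, 0.984, -0.002], [-0.001, -0.003, -1.0]]
wrist_force: [0.5, 0.2, -0.6]
gripper_width: 0.629
gripper_force: 0.0
shift [ 1.  -0.2 19.1] turn [-0.0026  0.002   0.0005] 2.3 [ 0.5099 -0.1886  0.1391] F [-0.9  0.4  0.1] 0.6359488304475852
```

View pics/c2.png

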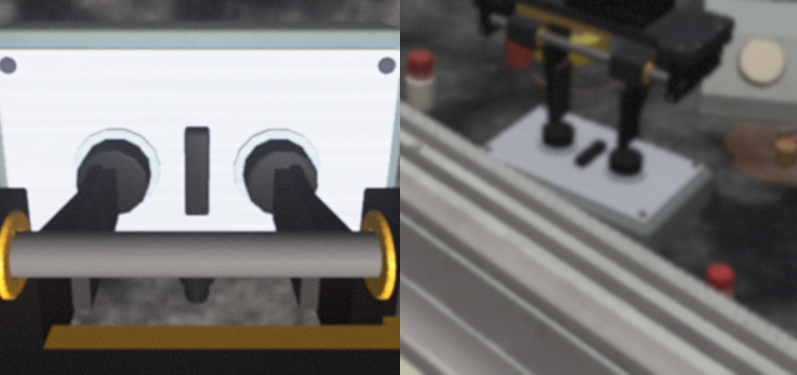

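```bash
python3 -m pendant '[[[0,0,5],[0,0,0]],[[0,0,9],[0,0,0]],[[0,0,12],[0,0,0]],[[0,0,14],[0,0,0]],[[0,0,16],[0,0,0]],[[0,0,17],[0,0,0]],[[0,0,18],[0,0,0]],[[0,0,18],[0,0,0]]]'
```

```text
time_s: 3.1
tcp_pos: [0.5095, -0.1884, 0.1213]
ee_rot: [[-0.984, -0.18, 0.001], [-0.18, 0.984, -0.002], [-0.0, -0.002, -1.0]]
wrist_force: [-2.8, 2.1, 9.1]
gripper_width: 0.633
gripper_force: 4.6
```

```bash
python3 -m pendant '[[[0,0,1],[0,0,0]],[[0,0,2],[0,0,0]],[[0,0,2],[0,0,0]]]'
```

```text
time_s: 3.4
tcp_pos: [0.5095, -0.1884, 0.1201]
ee_rot: [[-0.984, -0.18, 0.001], [-0.18, 0.984, -0.002], [-0.0, -0.002, -1.0]]
wrist_force: [-4.6, 3.2, 13.2]
gripper_width: 0.629
gripper_force: 6.8
```

```bash
H='x'; python3 -m pendant '[[[0,0,0],[0,0,0]],[[0,0,0],[0,0,0]],[[0,0,0],[0,0,0]],[[0,0,0],[0,0,0]],[[0,0,0],[0,0,0]],[[0,0,0],[0,0,0]],[[0,0,0],[0,0,0]],[[0,0,0],[0,0,0]],[[0,0,0],[0,0,0]],[[0,0,0],[0,0,0]]]'
python3 - <<'E'
from h import *
cap('wrist','w3'); cap('side','s3')
a=cv2.imread('pics/w3.png')[150:450,160:480]; b=cv2.imread('pics/s3.png')[270:370,310:416]
cv2.imwrite('pics/c3.png',np.hstack([cv2.resize(a,(400,375)),cv2.resize(b,(397,375))]))
E
python3 -m pendant '[[[0,0,0],[0,0,0]],[[0,0,0],[0,0,0]],[[0,0,0],[0,0,0]],[[0,0,0],[0,0,0]],[[0,0,0],[0,0,0]],[[0,0,0],[0,0,0]],[[0,0,0],[0,0,0]],[[0,0,0],[0,0,0]],[[0,0,0],[0,0,0]]]'
```

```text
time_s: 4.4
tcp_pos: [0.5095, -0.1884, 0.1201]
ee_rot: [[-0.984, -0.18, 0.001], [-0.18, 0.984, -0.002], [-0.0, -0.002, -1.0]]
wrist_force: [-3.0, 3.1, 12.7]
gripper_width: 0.629
gripper_force: 6.7
time_s: 5.4
tcp_pos: [0.5095, -0.1884, 0.1201]
ee_rot: [[-0.984, -0.18, 0.001], [-0.18, 0.984, -0.002], [-0.0, -0.002, -1.0]]
wrist_force: [-4.0, 2.9, 14.0]
gripper_width: 0.629
gripper_force: 6.7
```

View pics/c3.png

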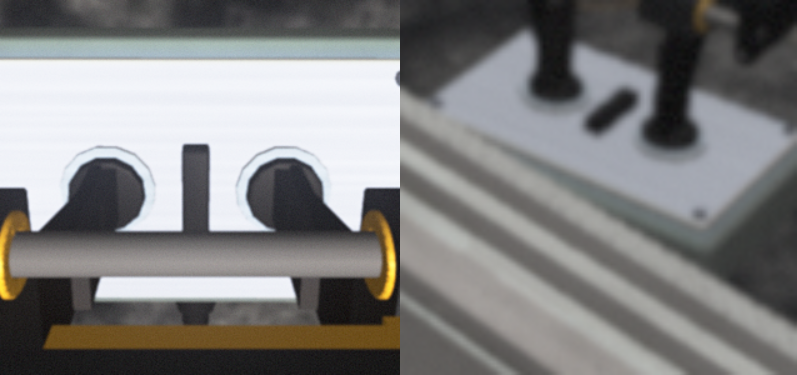

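Both keys are down with the fingers on them and the bar free. Releasing straight up.

```bash
python3 -m pendant '[[[0,0,-4],[0,0,0]],[[0,0,-9],[0,0,0]],[[0,0,-16],[0,0,0]],[[0,0,-30],[0,0,0]],[[0,0,-55],[0,0,0]],[[0,0,-80],[0,0,0]],[[0,0,-80],[0,0,0]]]'
python3 - <<'E'
from h import *
cap('top','t4'); 
go([.507,.222,.2],-19.4)
E
```

```text
time_s: 6.1
tcp_pos: [0.5113, -0.1887, 0.2017]
ee_rot: [[-0.984, -0.181, 0.008], [-0.181, 0.984, -0.003], [-0.007, -0.005, -1.0]]
wrist_force: [0.3, -0.1, 0.7]
gripper_width: 0.627
gripper_force: 0.0
shift [-70.6 404.3  -1.1] turn [-0.0018  0.0047  0.5194] 6.15 [ 0.5102 -0.1884  0.1998] F [-0.1  0.1 -0.6] 0.6265613723722986
```

```bash
python3 -m pendant '[[[-7,40,0],[0,0,0.052]],[[-14,81,0],[0,0,0.104]],[[-21,121,0],[0,0,0.156]],[[-28,162,0],[0,0,0.208]],[[-35,202,0],[0,0,0.26]],[[-42,243,0],[0,0,0.312]],[[-49,283,0],[0,0,0.364]],[[-56,323,0],[0,0,0.416]],[[-64,364,0],[0,0,0.468]],[[-71,404,0],[0,0.004,0.52]]]' 0
python3 -m pendant '[[[0,0,0],[0,0,0]],[[0,0,0],[0,0,0]],[[0,0,0],[0,0,0]],[[0,0,0],[0,0,0]]]'
python3 - <<'E'
from h import *
cap('wrist','w5'); go([.507,.222,.14],-19.4)
E
```

```text
time_s: 7.15
tcp_pos: [0.5058, 0.2233, 0.1961]
ee_rot: [[-0.942, 0.335, -0.005], [0.335, 0.942, -0.003], [0.004, -0.005, -1.0]]
wrist_force: [0.6, -0.1, 0.7]
gripper_width: 0.005
gripper_force: 0.0
time_s: 7.55
tcp_pos: [0.5064, 0.2206, 0.1971]
ee_rot: [[-0.943, 0.334, -0.004], [0.334, 0.943, -0.002], [0.003, -0.004, -1.0]]
wrist_force: [-1.3, -0.9, 0.5]
gripper_width: 0.006
gripper_force: 0.0
shift [-0.2  1.6 57.3] turn [-0.0032 -0.003  -0.0021] 7.6 [0.5065 0.2207 0.1973] F [-0.2 -0.   0.8] 0.007881051766229927
```

View pics/w5.png

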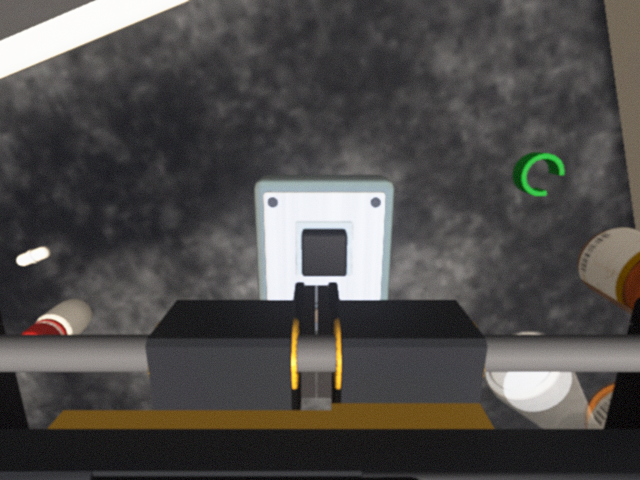

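```bash
python3 - <<'E'
from h import *
p=ray('w5',(325,253),.058);print(p,ray('w5',(317,297),.127))
go([(p[0]+.507)/2,(p[1]+.222)/2,.12],-19.4)
E
```

```text
[0.5060769  0.22468869 0.058     ] [0.50203887 0.22115758 0.127     ]
shift [ 0.7  2.8 77.3] turn [-0.0032 -0.003  -0.0021] 7.6 [0.5065 0.2207 0.1973] F [-0.2 -0.   0.8] 0.007881051766229927
```

```bash
python3 -m pendant '[[[0,3,25],[-0.003,-0.003,0]],[[0,3,45],[-0.003,-0.003,0]],[[0,3,60],[-0.003,-0.003,0]],[[0,3,66],[-0.003,-0.003,0]],[[0,3,70],[-0.003,-0.003,0]],[[0,3,73],[-0.003,-0.003,0]],[[0,3,75],[-0.003,-0.003,0]],[[0,3,76],[-0.003,-0.003,0]],[[0,3,76],[-0.003,-0.003,0]]]'
```

```text
time_s: 8.5
tcp_pos: [0.5075, 0.2243, 0.1221]
ee_rot: [[-0.943, 0.333, 0.001], [0.333, 0.943, 0.0], [-0.001, 0.0, -1.0]]
wrist_force: [-1.8, -2.0, 4.5]
gripper_width: 0.01
gripper_force: 2.1
```

```bash
python3 -m pendant '[[[0,0,1],[0,0,0]],[[0,0,2],[0,0,0]],[[0,0,3],[0,0,0]],[[0,0,3],[0,0,0]],[[0,0,3],[0,0,0]],[[0,0,3],[0,0,0]]]'
python3 - <<'E'
from h import *
cap('wrist','w6')
a=cv2.imread('pics/w6.png')[150:450,160:480]; cv2.imwrite('pics/c6.png',cv2.resize(a,(400,375)))
E
```

```text
time_s: 9.1
tcp_pos: [0.5075, 0.2245, 0.12]
ee_rot: [[-0.943, 0.332, 0.001], [0.332, 0.943, 0.0], [-0.001, 0.0, -1.0]]
wrist_force: [-3.4, -4.0, 12.1]
gripper_width: 0.0
gripper_force: 6.1
```

View pics/c6.png

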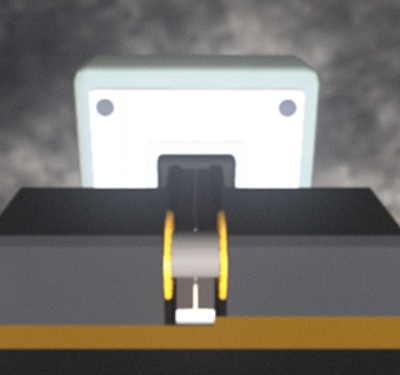

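Square key is bottomed (12 N) with the fingertips on it. Releasing.

```bash
python3 -m pendant '[[[0,0,-4],[0,0,0]],[[0,0,-9],[0,0,0]],[[0,0,-16],[0,0,0]],[[0,0,-40],[0,0,0]],[[0,0,-80],[0,0,0]],[[0,0,-110],[0,0,0]],[[0,0,-110],[0,0,0]],[[0,0,-110],[0,0,0]]]'
python3 - <<'E'
from h import *
cap('wrist','w7'); cap('top','t7')
a=cv2.imread('pics/w7.png')[100:400,160:480]; b=cv2.imread('pics/t7.png')[160:300,180:460]
c=cv2.imread('pics/t0.png')[160:300,180:460]
cv2.imwrite('pics/c7.png',np.vstack([np.hstack([cv2.resize(c,(400,200)),cv2.resize(b,(400,200))]),np.hstack([cv2.resize(a,(400,375))]*2)]))
for f in('t0','t4','t7'):
    g=cv2.imread(f'pics/{f}.png',0)[240:262,392:436]
    n,l,s,k=cv2.connectedComponentsWithStats((g<90).astype('uint8')); print(f,[(k[i]+[392,240]).round(1) for i in range(1,n) if s[i,4]>20])
E
```

```text
time_s: 9.95
tcp_pos: [0.5073, 0.2252, 0.229]
ee_rot: [[-0.943, 0.333, 0.002], [0.333, 0.943, 0.003], [-0.001, 0.003, -1.0]]
wrist_force: [0.4, -0.6, -0.3]
gripper_width: 0.005
gripper_force: 0.0
t0 [array([426.8, 247.8]), array([413.7, 250.3]), array([401.1, 252.4])]
t4 [array([421.4, 251.9])]
t7 [array([426.8, 247.9]), array([413.5, 250.2]), array([401.1, 252.5])]
```

View pics/c7.png

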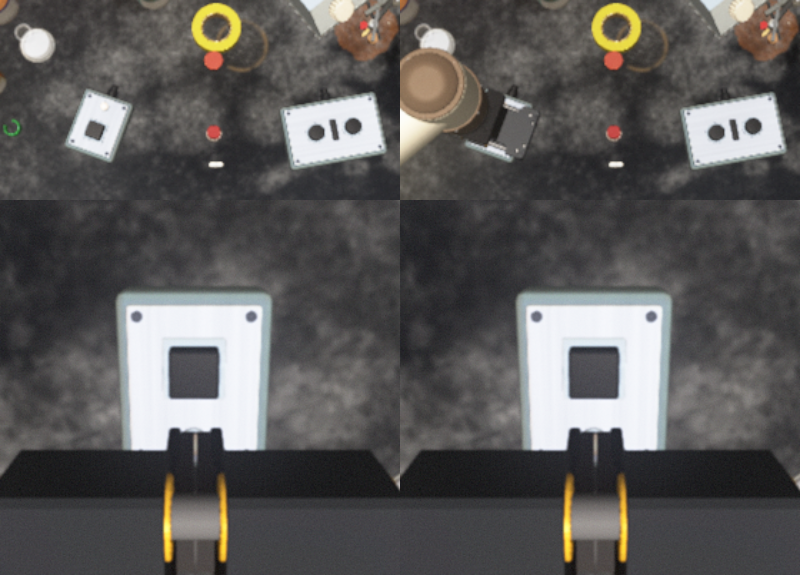

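Keys are up, boxes and bystanders have not moved, and the arm is clear.

```bash
python3 -c "
from station import r
print(r.finish_job())"
```

```text
the job is handed in; nothing more can be done
None
```

I pressed the two round keys down together, held them about 2 s and released them, then pressed the square key down and released it; the bar key was not touched, nothing seen in the last pictures had moved, and the job is handed in (no verdict was returned).

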